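Clamp the seed jar on the shaker

TASK

Get the seed jar at the front of the table, beside the shaker, ready for shaking: stand it upright on the round rubber pad of the shaker and clamp it there with the shaker's toggle clamp, handle fully home. The clamp may have been left closed, open or half-way, so find out and open it first if the jar will not go under its arm. Do not knock over the bottles and the beaker standing around.

Things in the scene. Friction and masses are not known exactly. Their poses are not given: they have to be found in the camera images.
- seed_jar: the part: short glass jar with a green screw lid, upright, 54 mm in diameter and 70 mm high, about 0.11 kg; origin at the centre of its underside, z up along its axis. Stands on the table to the right of the shaker, near the front edge; a fixed microscope, 460 mm tall, stands behind and to the right of it (from x = 0.51 m on, y = -0.15 to -0.37 m).
- shaker: low shaker, fixed on the table: grey housing with an aluminium top plate, 112 mm (its x) by 236 mm (its y), top plate 30 mm above the table. Origin at the centre of its underside on the table; the round pad lies toward its -y, the clamp toward its +y. The clamp's two upright steel side plates stand at y = 8 to 66 mm, x = -18 to 18 mm, up to 116 mm above the table.
- pad (a point): centre of the top face of the round black rubber pad, 78 mm in diameter, at [0, -75, 32] mm in the shaker's frame; flat, with no rim. A jar standing here is right under the clamp's foot when the clamp is closed.
- clamp_handle (a joint): angle of the clamp's handle, rad: 0 = clamped (end stop), handle upright; grows to 1.2 = fully open (end stop), handle leaning away from the pad, to the shaker's +y. Pivot axis parallel to the shaker's x through [0, 53, 91] mm in its frame. Starts anywhere from 0 to 1.2. Stiff, stays where it is left (about 7 N at the grip to move it, up to 12 N near 0 with a jar under the foot). Drives the hold-down arm.
- handle_grip (a point): point on the handle's axis, 105 mm from its pivot and 20 mm short of its top end: the place to take the black plastic grip, a bar 14 mm wide (along the shaker's x) and 18 mm deep, black for the last 75 mm. The point's z points along the handle to its end, its x is the shaker's x. Moves on an arc about the pivot.
- clamp_arm (a joint): angle of the steel hold-down arm, rad: 0 = level over the pad, 1.92 = fully open, upright and leaning a little back over its pivot at [0, 18, 106] mm in the shaker's frame; reach 108 mm. A linkage in the clamp's housing turns it 1.6 times as far as the handle; it is moved by the handle, not by hand. A jar goes under it freely from above with the handle at 0.9 or more.
- clamp_foot: black rubber foot, 20 mm in diameter, on a spring spindle at the arm's end, 93 mm from the arm's pivot; origin at the centre of its underside, z up when the arm is level. With the clamp closed it is 93 mm above the table when empty; on the jar's lid (102 mm) it is pushed in 9 mm (0.4 N per mm) and presses with about 3.5 N.
- dropper_bottle: bystander: amber dropper bottle, 41 mm in diameter, 119 mm high, origin at the centre of its underside
- small_dropper: bystander: smaller amber dropper bottle, 33 mm in diameter, 98 mm high, origin at the centre of its underside
- beaker: bystander: small glass beaker, 55 mm in diameter, 69 mm high, origin at the centre of its underside
Mind the look-alikes: they are no part of the job. What is meant by the seed_jar is not yellow, and is the larger of those in its own colour.

How it is judged:
On the way:
1. the jar stands on the pad while the clamp is open (handle beyond 0.3 rad) (horizontal distance between seed_jar and pad below 0.018 m and z of seed_jar in the frame of pad below 0.006 m and angle between seed_jar's own z axis and vertical below 0.15 rad and value of joint clamp_handle above 0.3 rad), for 0.2 s.
At the end, for the whole second after the job is handed in: the jar stands at rest on the round pad, upright within 0.1 rad and within 18 mm of the pad's centre, the clamp's handle is home (below 0.08 rad) and the foot presses on the jar's lid with more than 1 N (horizontal distance between seed_jar and pad below 0.018 m and z of seed_jar in the frame of pad between -0.005 and 0.005 m and angle between seed_jar's own z axis and vertical below 0.1 rad and value of joint clamp_handle below 0.08 rad and contact force between clamp_foot and seed_jar above 1 N and linear speed of seed_jar below 0.02 m/s); the robot touches nothing.
It fails at once if a dropper bottle or the beaker is knocked over (tilts by more than 0.5 rad) (angle between any of dropper_bottle, small_dropper, beaker's own z axis and vertical above 0.5 rad).
It also fails if it takes over 72 s, if anything falls off the work surface, if the arm or the gripper's body presses on something with over 40 N, if the wrist force passes 120 N, or if a joint passes its speed limit or range.

ROBOT

A 7-joint arm with a two-finger parallel gripper is mounted at the origin on a cart in front of the work surface, level with it; the furniture and walls round the work are solid. World frame = base frame: x ahead of the robot, y to its left, z up, the work surface at z = 0. Lengths are in m, angles in rad, forces in N, time in s.
With the tool pointing down it reaches from about 0.425 to 0.95 m from the base axis. Payload 16.7 kg.
Tool frame: the origin (TCP) lies at the very end of the fingers, on their centre line; the grasp point (between the pads) lies 19 mm behind it (manip.grip_depth is the distance from the TCP to the grasp point, in m); z points along the fingers, y is the direction in which the jaws open and shut (so a half turn about z gives the same grasp; the last joint's range is limited). The gripper opens to 94 mm and grips with 3 to 60 N. Pads are 16 mm wide; open, the fingers measure 119 mm over their backs; the gripper's body (75 mm by 177 mm) begins 78 mm behind the grasp point.
Start: joints at [1.129, 0.426, 0.074, 1.606, -0.034, 1.111, -0.067], TCP at [0.194, -0.646, 0.205] pointing down, gripper open.
Joint ranges: [-2.85, 2.85], [-0.5, 2.14], [-1.23, 1.37], [0.21, 2.46], [-1.02, 4.16], [0.16, 2.05], [-2.73, 2.73]. Speed limits (rad/s): [1.89, 1.89, 2.39, 2.39, 3.01, 3.01, 3.01].

INTERFACE

Orientations are given as a rotation vector (axis times angle).
In Python, from bench import manip gives the robot as it stands. The module is installed in compiled form; this text tells all that it offers. Calls block until the motion is done:
- manip.goto(position, orientation): joint-space move of the TCP to a pose.
- manip.move_l(position, rot=None, velocity=0.15, max_force=None): straight line of the TCP; rot=None keeps the orientation; velocity is the mean speed in m/s. With max_force (N) it stops when the force on the tool has changed by that much, and returns True; else False.
- manip.move_joints(angles): joint-space move.
- manip.open() and manip.clamp(grasp_force=None): open the fingers fully, or close them until they stop; grasp_force is the grip in N (None keeps the last).
- manip.wait(seconds).
- manip.ik(position, orientation): joint angles nearest the present ones, or None.
- manip.get_image(name): name is "side" or "top" or "wrist"; returns a dict with "img" (420x560x3 uint8, red, green, blue), "camera_matrix" (3x3 intrinsics, pixels), "R" (3x3) and "t" (3): a world point X has camera coordinates R X + t; the wrist camera has in their place "T_tool_cam" (4x4, takes a point from camera to tool coordinates, whose origin is the TCP and whose axes are the flange's). Camera axes: x right, y down, z forward; pixel columns grow to the right and rows downward; lengths in m; the calibration is good to about 2 mm. A picture is of the moment at which its call begins: read the wrist's pose just before it. There is no depth.
A pose or a line that the arm cannot do raises manip.MotionError and nothing moves.
- manip.finish_job(): hands the job in, once; it reports no verdict.
Readings, each from a call of its own:
- manip.get_clock(): time.
- manip.get_q(): joint angles.
- manip.get_joint_vel(): joint speeds.
- manip.get_joint_torque(): joint torques, N m.
- manip.get_tool_pos(): TCP position.
- manip.get_eef_rot(): TCP orientation.
- manip.get_force(): force on the tool from outside, world axes, zero at the start.
- manip.get_moment(): the same for the moment, N m.
- manip.get_opening(): finger opening in m.
Only numpy, scipy, OpenCV 4.12 (cv2) and the standard library are available. Lean on these libraries where they do the work, as an engineer would, in place of code of your own. Each camera call takes 0.05 s, during which the arm holds its last target. There are 200 camera calls.

## Working session

There is one attempt and no reset: what is moved stays moved. The work goes in short steps, each a Python script; the robot and the scene stay as the last script left them, time stands still between calls to the robot, and variables do not carry over. Pictures are saved under pics/ and viewed, about 8 in all and at most 12, crops included, and the job is handed in when it is done.

```bash
mkdir -p pics
python3 - <<'E'
from bench import manip
import cv2,numpy as np,pickle
d={}
for n in("side","top"):
    g=manip.get_image(n); d[n]=g
    cv2.imwrite(f"pics/{n}0.png",g["img"][:,:,::-1])
    R,t=np.array(g["R"]),np.array(g["t"]); print(n,g["camera_matrix"],(-R.T@t).round(3),R.round(2).tolist())
pickle.dump(d,open("cams.pkl","wb"))
print(manip.get_clock(),manip.get_tool_pos(),manip.get_eef_rot(),manip.get_opening())
E
```

```text
side [[493.17881809   0.         278.6845156 ]
 [  0.         493.17881809 210.1816011 ]
 [  0.           0.           1.        ]] [ 1.236 -0.588  1.34 ] [[0.59, 0.81, 0.01], [0.67, -0.48, -0.56], [-0.44, 0.34, -0.83]]
top [[396.68677985   0.         274.7852085 ]
 [  0.         396.68677985 211.58520071]
 [  0.           0.           1.        ]] [ 0.422 -0.112  1.117] [[-0.02, -1.0, 0.0], [-0.99, 0.02, -0.17], [0.17, -0.01, -0.99]]
0.1 [ 0.19405726 -0.6461066   0.20486418] [-3.10713946e+00 -4.56545182e-01  3.48218380e-04] 0.09409327694423238
```

View pics/top0.png

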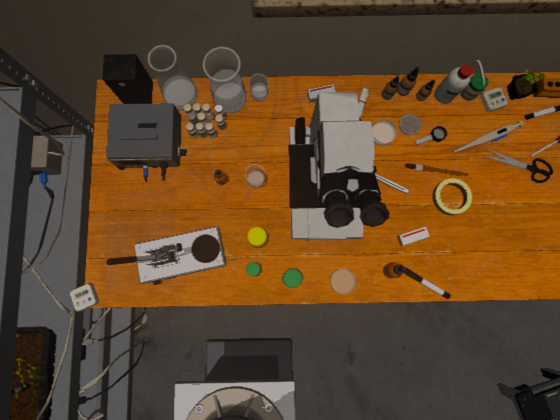

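View pics/side0.png

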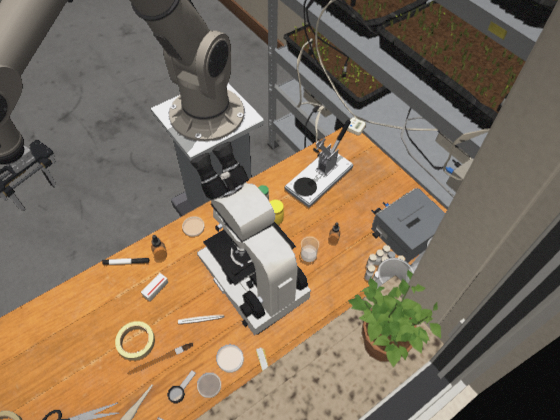

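Candidates for the jar in the top view are the green lids at (292,278) and (253,269), the yellow lid at (257,237), and a far green lid at (478,85). The larger green lid at the front, (292,278), fits. The shaker is at about (180,255), with the pad at (206,248). The handle points left to (110,260), so the clamp looks open. I'll check both in one close crop.

```bash
cat > h.py <<'E'
import numpy as np,pickle,cv2
d=pickle.load(open("cams.pkl","rb"))
def ray(n,u,v,z):
    g=d[n];R,t=np.array(g["R"]),np.array(g["t"]);c=-R.T@t
    r=R.T@np.linalg.solve(g["camera_matrix"],[u,v,1.]);return c+r*(z-c[2])/r[2]
def proj(n,X):
    g=d[n];p=g["camera_matrix"]@(np.array(g["R"])@np.asarray(X)+np.array(g["t"]));return p[:2]/p[2]
E
python3 - <<'E'
from h import *
a=d["top"]["img"][215:300,85:315,::-1]; b=d["side"]["img"][105:215,240:380,::-1]
a=cv2.resize(a,(780,288),interpolation=cv2.INTER_CUBIC); b=cv2.resize(b,(382,300),interpolation=cv2.INTER_CUBIC)
o=np.zeros((590,780,3),np.uint8);o[:288]=a;o[290:,:382]=b
cv2.imwrite("pics/crop1.png",o)
for nm,u,v,z in[("jar",292,278,.07),("sg",253,269,.05),("yel",257,237,.07),("pad",206,248,.032),("beak",256,176,.07),("drop",393,270,.11),("sd",221,177,.09)]:print(nm,ray("top",u,v,z).round(3))
for c in[(135,241),(220,229),(225,267),(141,282)]:print(ray("top",*c,.03).round(3))
E
```

```text
jar [ 0.422 -0.16   0.07 ]
sg [ 0.447 -0.058  0.05 ]
yel [ 0.53 -0.07  0.07]
pad [0.507 0.071 0.032]
beak [ 0.697 -0.069  0.07 ]
drop [ 0.437 -0.412  0.11 ]
sd [0.69  0.023 0.09 ]
[0.53  0.266 0.03 ]
[0.559 0.033 0.03 ]
[0.454 0.019 0.03 ]
[0.419 0.245 0.03 ]
```

View pics/crop1.png

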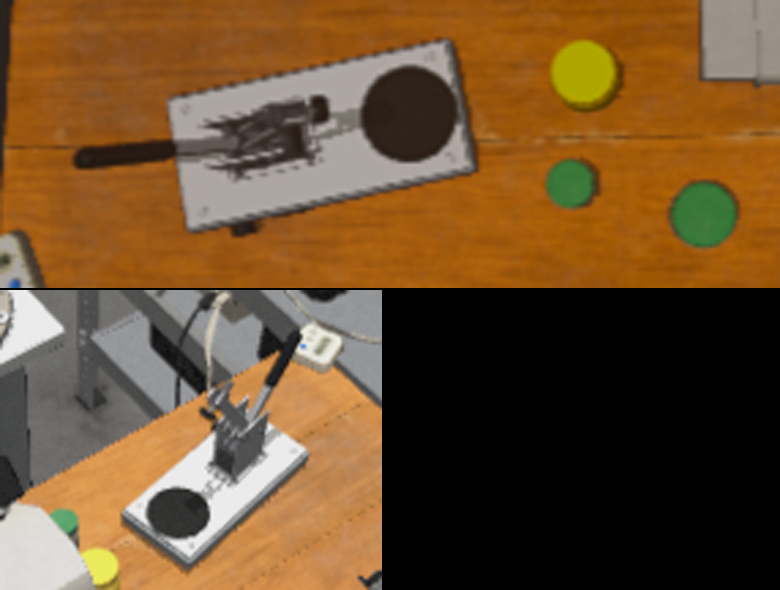

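```bash
cat >> h.py <<'E'
def shaker():
    from scipy.optimize import least_squares
    f=780/230.; C=lambda u,v:(85+u/f,215+v/(288/85.))
    obs=[C(170,98),C(450,40),C(475,170),C(190,230),C(409,113)]
    L=np.array([[.056,.118,.03],[.056,-.118,.03],[-.056,-.118,.03],[-.056,.118,.03],[0,-.075,.032]])
    P=lambda p,l:np.array([p[0]+np.cos(p[2])*l[0]-np.sin(p[2])*l[1],p[1]+np.sin(p[2])*l[0]+np.cos(p[2])*l[1],l[2]])
    r=least_squares(lambda p:np.concatenate([proj("top",P(p,l))-o for l,o in zip(L,obs)]),[.49,.14,0.])
    return r.x,P,r.fun,C
E
python3 - <<'E'
from h import *
p,P,res,C=shaker();print(p,res.round(1))
print("pad",P(p,[0,-.075,.032]))
tip=np.array(C(80,158));s=(240+298*140/382,105+(335-290)*110/300)
for a in np.arange(.5,1.25,.1):
    X=P(p,[0,.053+.122*np.sin(a),.091+.122*np.cos(a)]);print(round(a,2),proj("top",X)-tip,proj("side",X)-s)
# side check
print(proj("side",P(p,[0,-.075,.032])),(240+178*140/382,105+(512-290)*110/300))
print(ray("top",*C(704,214),.07),ray("top",*C(571,184),.05))
E
```

```text
[0.49085932 0.14285499 0.18965684] [-1.5 -0.7  0.7 -1.2  1.   0.5 -1.2  1.   1.   0.3]
pad [0.50499846 0.06919982 0.032     ]
0.5 [ 6.04296708 -1.49805312] [-4.72014063 -0.60948777]
0.6 [ 2.66720626 -0.43956553] [-2.94094583 -0.90515161]
0.7 [-0.1939378   0.56092849] [-1.35708681 -0.86420215]
0.8 [-2.51459423  1.4916756 ] [ 0.01799922 -0.49346794]
0.9 [-4.27867398  2.34254704] [1.17381309 0.19662766]
1.0 [-5.47950703  3.10514201] [2.10273624 1.19245985]
1.1 [-6.11921547  3.77282495] [2.79992312 2.47761422]
1.2 [-6.20788434  4.34070341] [3.26315413 4.03330205]
[302.92093876 186.05005595] (305.23560209424085, 186.4)
[ 0.42123969 -0.16152277  0.07      ] [ 0.44639693 -0.05872439  0.05      ]
```

Checks: the two views agree that the handle is at about 0.72, half-way, so it has to be opened first. The jar is at (0.421,-0.162) and the shaker at (0.491,0.143) with yaw 0.19. I'll go round inside the microscope, take a wrist picture above the jar, then one above the handle.

```bash
cat >> h.py <<'E'
from scipy.spatial.transform import Rotation as Ro
def down(yaw):  # jaw axis (tool y) at angle yaw from world x
    y=np.array([np.cos(yaw),np.sin(yaw),0]);z=np.array([0,0,-1.]);return Ro.from_matrix(np.column_stack([np.cross(y,z),y,z]))
def pick(m,pos,yaw):
    q=np.array(m.get_q());best=None
    for k in(0,np.pi):
        r=down(yaw+k).as_rotvec();s=m.ik(pos,r)
        if s is not None:
            c=np.abs(np.array(s)-q).max()
            if best is None or c<best[0]:best=(c,r)
    if best is None: raise RuntimeError(f"no ik {pos} {yaw}")
    return best[1]
def go(m,pos,yaw): m.goto(pos,pick(m,pos,yaw))
def wrist(m,name):
    p,r=np.array(m.get_tool_pos()),Ro.from_rotvec(m.get_eef_rot()).as_matrix();g=m.get_image("wrist")
    T=np.eye(4);T[:3,:3]=r;T[:3,3]=p;W=np.linalg.inv(T@np.array(g["T_tool_cam"]))
    g["R"],g["t"]=W[:3,:3],W[:3,3];d[name]=g;pickle.dump(d,open("cams.pkl","wb"))
    cv2.imwrite(f"pics/{name}.png",g["img"][:,:,::-1])
E
python3 - <<'E'
from h import *
from bench import manip as m
for pos,yaw in[((.19,-.43,.30),-np.pi/2+np.pi/2+.4),((.36,-.27,.3),.9),((.425,-.16,.27),np.pi/2)]:
    go(m,pos,yaw);print(m.get_clock(),np.round(m.get_q(),2))
wrist(m,"w1")
p,P,_,_=shaker();a=.72
X=P(p,[0,.053+.105*np.sin(a),.30]);print(X)
go(m,X,p[2]);print(m.get_clock(),np.round(m.get_q(),2),m.get_force())
wrist(m,"w2")
print(proj("w1",[.421,-.1615,.07]),proj("w2",P(p,[0,.053+.125*np.sin(a),.091+.125*np.cos(a)])),proj("w2",P(p,[0,.053+.105*np.sin(a),.091+.105*np.cos(a)])))
cv2.imwrite("pics/w12.png",cv2.resize(np.hstack([d[k]["img"][:,:,::-1] for k in("w1","w2")]),(800,300),interpolation=cv2.INTER_AREA))
E
```

```text
1.4833 [ 1.26  0.02 -0.24  1.91  0.    1.21  1.41]
2.4083 [ 1.02 -0.   -0.5   1.93 -0.    1.21  1.41]
2.9917 [ 0.87  0.04 -0.65  1.96  0.02  1.15  1.77]
[0.46781527 0.26289858 0.3       ]
4.6083 [ 0.25  0.25 -1.03  1.75  0.23  1.27  2.49] [ 0.27796179 -0.79449095  0.33078764]
[277.80289099 181.74499008] [279.15263905 219.77886246] [279.08994951 200.58648296]
```

View pics/w12.png

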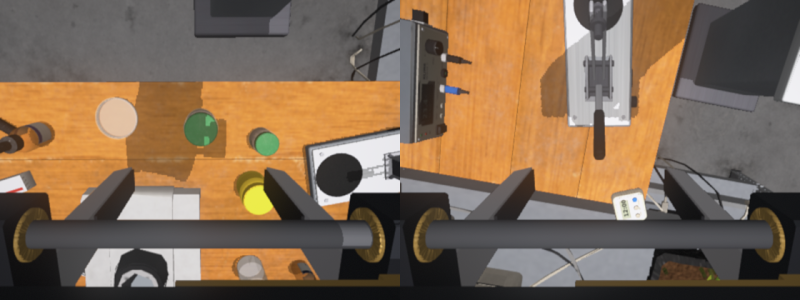

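The w1 jar lid is at (281,181), predicted (278,182). The w2 handle end is at (279,223), predicted (279,220). Model and pictures agree to about 2 mm, so I'll grasp the handle and open it along its arc.

```bash
cat >> h.py <<'E'
def grip(p,P,a,rad=.105,gd=.019): # TCP (tool down) for handle angle a
    return P(p,[0,.053+rad*np.sin(a),.091+rad*np.cos(a)-gd])
E
python3 - <<'E'
from h import *
from bench import manip as m
p,P,_,_=shaker();gd=m.grip_depth
for k in(0,np.pi):
    r=down(p[2]+k).as_rotvec()
    for a in(0,.72,1.2):
        s=m.ik(grip(p,P,a,gd=gd),r);print(k,a,None if s is None else np.round(s,2))
r=np.array(m.get_eef_rot())
g=grip(p,P,.72,gd=gd)
print(m.move_l(g,velocity=.1,max_force=15),m.get_tool_pos(),g)
m.clamp(25);print(m.get_opening(),m.get_force(),m.get_clock())
for a in np.arange(.78,1.19,.08):
    m.move_l(grip(p,P,a,gd=gd),velocity=.06);print(round(a,2),np.round(m.get_force(),1),round(m.get_opening(),4))
print(m.get_clock())
E
```

```text
0 0 [-1.47  0.43  1.23  2.03 -0.48  1.02  0.19]
0 0.72 [-1.54  0.54  1.22  2.01 -0.61  1.02  0.17]
0 1.2 [-1.55  0.66  1.21  2.03 -0.75  1.    0.24]
3.141592653589793 0 [ 0.3   0.34 -0.96  1.94  0.32  1.03  2.53]
3.141592653589793 0.72 [ 0.15  0.41 -0.96  1.93  0.4   1.01  2.34]
3.141592653589793 1.2 [ 0.06  0.48 -0.92  1.94  0.47  0.95  2.24]
False [0.46809284 0.2630178  0.15160819] [0.46781527 0.26289858 0.1511396 ]
0.013914946400304783 [ 2.86977377  0.68446255 -1.61035398] 7.5
0.78 [ 2.   3.7 -2.3] 0.014
0.86 [ 1.9  4.9 -1.8] 0.0138
0.94 [ 1.3  6.9 -0.9] 0.0139
1.02 [ 1.3  7.3 -1.1] 0.014
1.1 [ 0.1  8.4 -0.7] 0.0137
1.18 [ 0.7  9.  -1. ] 0.0137
9.2167
```

Run:
```python
from h import *
from bench import manip as m
p,P,_,_=shaker();gd=m.grip_depth
j=ray("w1",281.4,180.6,.07);J=(j+[.421,-.1615,.07])/2;print(j,J)
m.open()
t=np.array(m.get_tool_pos());t[2]=.29;m.move_l(t,velocity=.15)
wrist(m,"w3"); print("pred tip a=1.1/1.18",[proj("w3",P(p,[0,.053+.125*np.sin(a),.091+.125*np.cos(a)])).round(0) for a in(1.0,1.1,1.18)])
X=[J[0],J[1],.2];go(m,X,np.pi/2);print(m.get_clock(),np.round(m.get_q(),2),np.round(m.get_force(),1))
print(m.move_l([J[0],J[1],.045-gd],velocity=.1,max_force=12))
m.clamp(25);print(m.get_opening(),np.round(m.get_force(),1),m.get_clock())
m.move_l([J[0],J[1],.2],velocity=.15);print(m.get_opening(),np.round(m.get_force(),1))
g=m.get_image("top");d["t2"]=g;wrist(m,"w4")
o=np.hstack([cv2.resize(d["w3"]["img"],(400,300)),cv2.resize(g["img"][180:330,85:345],(400,300))])
cv2.imwrite("pics/c2.png",o[:,:,::-1]);print(m.get_clock())
```

```text
[ 0.41978957 -0.15771155  0.07      ] [ 0.42039479 -0.15960577  0.07      ]
pred tip a=1.1/1.18 [array([278., 208.]), array([278., 212.]), array([278., 214.])]
13.5667 [ 1.06  0.14 -0.89  2.05  0.13  1.01  1.68] [ 0.5  0.6 -0.3]
False
0.052819266576703355 [-0.   0.8  1.3] 16.175
0.05272562173120334 [ 0.4  0.3 -2.3]
17.5833
```

View pics/c2.png

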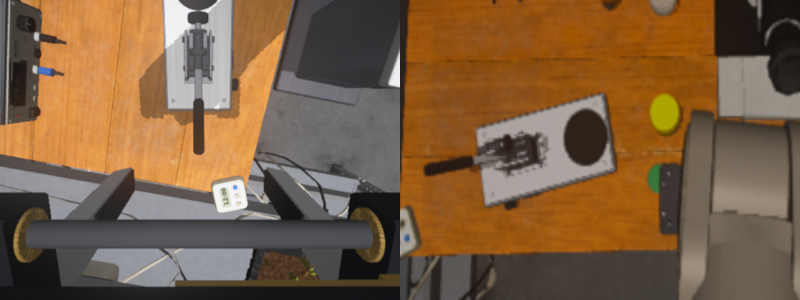

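The handle tip in w3 is at (277,213), which is about 1.1 to 1.18 rad, so the clamp is open. The jar is held (opening 53 mm, about 2 N of weight). The pad is free in the top view, so I'll place the jar.

Run:
```python
from h import *
from bench import manip as m
p,P,_,_=shaker();gd=m.grip_depth
pad=P(p,[0,-.075,.032]);h=.045-gd
go(m,[.42,-.06,.22],1.0)
go(m,[pad[0],pad[1],.17],p[2]);print(m.get_clock(),np.round(m.get_q(),2),np.round(m.get_force(),1),m.get_opening())
print(m.move_l([pad[0],pad[1],.032+h+.012],velocity=.12,max_force=15))
print(m.move_l([pad[0],pad[1],.032+h-.003],velocity=.02,max_force=5),m.get_tool_pos(),.032+h,np.round(m.get_force(),1))
m.open();m.wait(.2)
t=np.array(m.get_tool_pos());t[2]=.25;m.move_l(t,velocity=.15)
go(m,list(grip(p,P,1.17,gd=gd)[:2])+[.28],p[2])
wrist(m,"w5")
g=m.get_image("top");s=m.get_image("side");d["t3"]=g
print(m.get_clock(),np.round(m.get_q(),2))
print(proj("w5",pad+[0,0,.07]))
o=np.hstack([cv2.resize(d["w5"]["img"],(400,300)),cv2.resize(s["img"][100:205,250:390],(400,300))])
cv2.imwrite("pics/c3.png",o[:,:,::-1])
```

```text
19.5667 [ 0.53  0.32 -0.92  1.97  0.3   1.   -0.35] [-0.6 -0.3 -1.5] 0.05239071133470579
False
True [0.50495417 0.06912233 0.05793731] 0.0582 [-0.6 -0.5  3.3]
24.6333 [ 0.2   0.3  -1.06  1.76  0.28  1.24 -0.74]
[278.06531873 382.58053408]
```

View pics/c3.png

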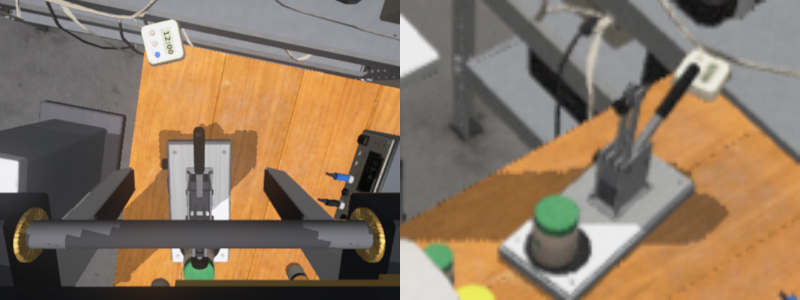

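The jar stands upright on the pad and contact came at the expected height. Now I'll close the clamp.

Run:
```python
from h import *
from bench import manip as m
p,P,_,_=shaker();gd=m.grip_depth
print(m.move_l(grip(p,P,1.16,gd=gd),velocity=.1,max_force=15),m.get_tool_pos())
m.clamp(40);print(m.get_opening(),np.round(m.get_force(),1),m.get_clock())
for a in list(np.arange(1.05,.05,-.1))+[0.,-.03]:
    m.move_l(grip(p,P,a,gd=gd),velocity=.06);print(round(a,2),np.round(m.get_force(),1),round(m.get_opening(),4))
if abs(m.get_force()[1])<20: 
    print(m.move_l(grip(p,P,-.1,gd=gd),velocity=.03,max_force=15),np.round(m.get_force(),1))
print(m.get_tool_pos(),grip(p,P,0,gd=gd),m.get_clock())
g=m.get_image("side");d["s4"]=g;pickle.dump(d,open("cams.pkl","wb"))
```

```text
False [0.46295412 0.28962277 0.11460268]
0.013371715110977678 [ 1.2  0.3 -1.6] 27.6417
1.05 [ 2.9 -6.2 -0.2] 0.0135
0.95 [ 3.  -7.2 -1.7] 0.0136
0.85 [ 3.7 -7.3 -4.1] 0.014
0.75 [ 4.9 -5.  -5.2] 0.014
0.65 [ 4.6 -5.5 -5.9] 0.0138
0.55 [ 4.5 -5.1 -5.2] 0.014
0.45 [ 4.9 -2.4 -6.3] 0.0138
0.35 [ 4.7 -0.6 -7.5] 0.0138
0.25 [ 5.1  2.  -5.9] 0.0137
0.15 [ 4.7  2.  -5.8] 0.0135
0.0 [ 4.3  3.7 -2. ] 0.0129
-0.03 [ 2.4  6.9 -1.2] 0.0129
False [2.2 7.1 1. ]
[0.48308916 0.18625672 0.17726074] [0.48086766 0.19490465 0.1772    ] 31.9583
```

The forces at the end are unclear, so I'll look.

Run:
```python
from h import *
from bench import manip as m
wrist(m,"w6");t=m.get_image("top")
p,P,_,_=shaker()
o=np.hstack([cv2.resize(d["w6"]["img"],(400,300)),cv2.resize(d["s4"]["img"][90:195,250:390],(400,300))])
cv2.imwrite("pics/c4.png",o[:,:,::-1]);print(m.get_force())
```

```text
[1.85895663 6.5784305  0.66880865]
```

View pics/c4.png

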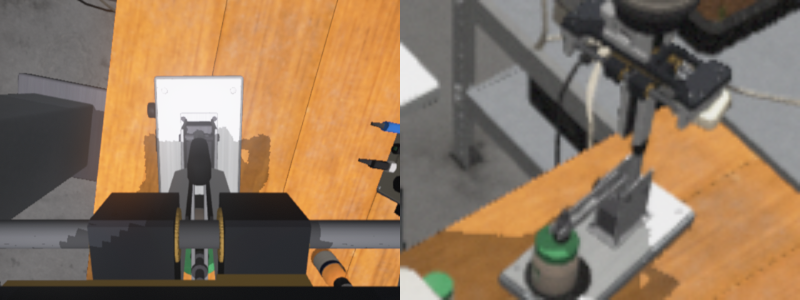

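The handle stopped short: its end still leans back to +y (w6 at about (199,150)) and the arm is a little raised, so the pads slipped over the bar. I'll let go, come behind the handle with closed fingers and push it home.

Run:
```python
from h import *
from bench import manip as m
p,P,_,_=shaker()
m.open()
t=np.array(m.get_tool_pos());t[2]=.29;m.move_l(t,velocity=.15)
m.clamp(10)
m.move_l(P(p,[0,.147,.29]),velocity=.15)
print("down",m.move_l(P(p,[0,.147,.165]),velocity=.1,max_force=8),m.get_tool_pos(),np.round(m.get_force(),1),m.get_clock())
c,s=np.cos(p[2]),np.sin(p[2])
for y in list(np.arange(.135,.062,-.008))+[.066,.063,.060]:
    hit=m.move_l(P(p,[0,y,.165]),velocity=.04,max_force=28)
    q=np.array(m.get_tool_pos())-[p[0],p[1],0];f=np.array(m.get_force())
    print(round(y,3),hit,"y act %.4f"%(-s*q[0]+c*q[1]),"fy %.1f fx %.1f fz %.1f"%(-s*f[0]+c*f[1],c*f[0]+s*f[1],f[2]))
    if hit or -s*f[0]+c*f[1]>27: break
print(m.get_clock())
```

```text
down False [0.46339577 0.28743694 0.16554173] [ 1.  -0.6 -0.6] 38.0167
0.135 False y act 0.1346 fy -0.6 fx 0.7 fz -0.9
0.127 False y act 0.1267 fy -0.5 fx -0.1 fz 0.7
0.119 False y act 0.1187 fy -0.2 fx 0.8 fz 0.3
0.111 False y act 0.1107 fy -0.3 fx -0.3 fz 0.5
0.103 False y act 0.1026 fy -0.0 fx -0.2 fz 0.5
0.095 False y act 0.0947 fy 0.9 fx -0.4 fz 0.1
0.087 False y act 0.0867 fy 0.3 fx -0.6 fz 0.3
0.079 False y act 0.0789 fy 1.1 fx -1.0 fz 0.8
0.071 True y act 0.0772 fy 9.2 fx 1.6 fz -2.1
41.15
```

Run:
```python
from h import *
from bench import manip as m
p,P,_,_=shaker()
c,s=np.cos(p[2]),np.sin(p[2])
for y in np.arange(.076,.055,-.0015):
    hit=m.move_l(P(p,[0,y,.165]),velocity=.01,max_force=25)
    q=np.array(m.get_tool_pos())-[p[0],p[1],0];f=np.array(m.get_force());fy=-s*f[0]+c*f[1]
    print(round(y,4),hit,"y act %.4f"%(-s*q[0]+c*q[1]),"fy %.1f fz %.1f"%(fy,f[2]))
    if hit or fy>26: break
wrist(m,"w7");g=m.get_image("side");d["s5"]=g
o=np.hstack([cv2.resize(d["w7"]["img"],(400,300)),cv2.resize(g["img"][90:195,250:390],(400,300))])
cv2.imwrite("pics/c5.png",o[:,:,::-1]);print(m.get_clock())
```

```text
0.076 False y act 0.0772 fy 6.5 fz 2.9
0.0745 False y act 0.0771 fy 14.5 fz -1.6
0.073 False y act 0.0769 fy 22.0 fz -5.7
0.0715 False y act 0.0767 fy 30.3 fz -9.1
42.4
```

View pics/c5.png

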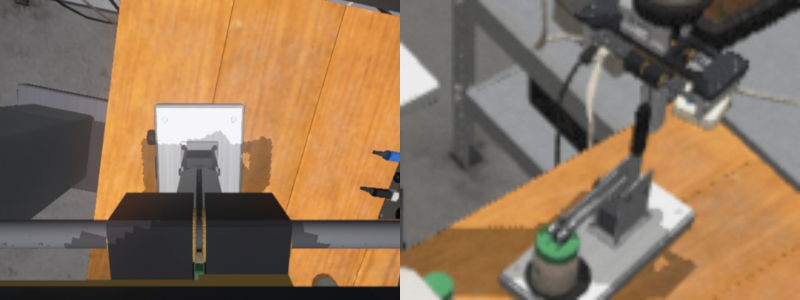

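The handle does not move at 30 N, well above the 12 N needed, so it is at its end stop and the arm is down on the lid. I'll back away and check.

Run:
```python
from h import *
from bench import manip as m
p,P,_,_=shaker()
m.move_l(P(p,[0,.13,.165]),velocity=.08);m.move_l(P(p,[0,.145,.30]),velocity=.15)
go(m,[.44,-.02,.40],p[2]) if False else go(m,P(p,[-.02,.20,.33]),p[2])
g=m.get_image("side");t=m.get_image("top");d["side"]=g;d["top"]=t
print(m.get_force(),m.get_clock())
for a in(0,.1,.2):
    tip=P(p,[0,.053+.125*np.sin(a),.091+.125*np.cos(a)]);u=proj("side",tip);v=proj("top",tip)
    print(a,((u-[250,90])*[400/140,300/105]).round(0)+[400,0],((v-[125,205])*[400/120,300/90]).round(0))
print("lid top",((proj("top",P(p,[0,-.075,.102]))-[125,205])*[400/120,300/90]).round(0))
o=np.hstack([cv2.resize(t["img"][205:295,125:245],(400,300)),cv2.resize(g["img"][90:195,250:390],(400,300))])
cv2.imwrite("pics/c6.png",o[:,:,::-1])
```

```text
[ 0.72991183  0.30406267 -0.12641742] 44.8083
0 [638. 105.] [ 41. 165.]
0.1 [646.  99.] [ 23. 169.]
0.2 [653.  94.] [  6. 172.]
lid top [257. 139.]
```

View pics/c6.png

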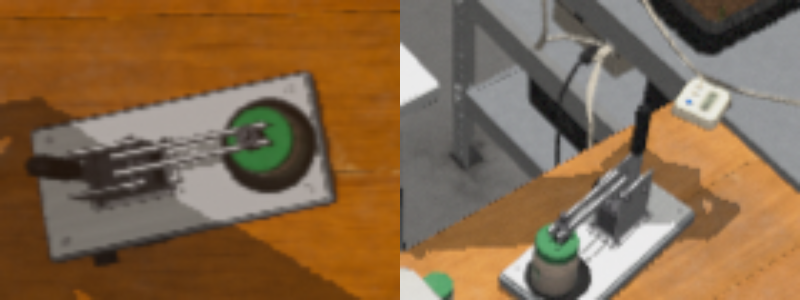

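In the clear view the top camera shows the lid at (258,140), predicted (257,139), and the handle end at about (38,165), predicted (41,165) for 0 rad and (23,169) for 0.1 rad. The side view agrees once its known pad offset is allowed for. The robot is clear, so I'll hand in.

```bash
python3 -c "
from bench import manip as m
m.finish_job();print(m.get_clock())"
```

```text
the job is handed in; nothing more can be done
the job is handed in; nothing more can be done
```

The seed jar stands on the shaker's pad under the closed clamp, and the job was handed in at about 45 s on the robot's clock, with no verdict reported.

**What I did:** The clamp was half-way (about 0.72 rad), so I gripped the handle and opened it to about 1.17 rad. I then stood the jar (the larger green lid) on the pad and closed the clamp. On the first close the pads slipped over the bar and the handle stopped short. I let go and pushed it home from behind with closed fingers; it did not move further at 30 N, well above the 12 N it should need.

**Last checks:**
- **Jar:** upright, with the lid within about 1 mm of the pad's centre in the top view, and the foot on the lid.
- **Handle:** about 0 to 0.03 rad in the top view. The raw side view reads about 0.06 rad, but agrees with 0 once its known 2-pixel offset at the pad is allowed for.
- **Disagreement:** the handle's stop came 7 mm before my model predicted. I put this down to finger size and the 2 mm calibration, because the stop was rigid.
- **Not measured:** the foot's force on the lid was only inferred from the closed clamp. I saw no sign of touching the bottles or beaker, but took no picture of them at the end.

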